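Seat the keyed ring on the lens barrel

TASK

A loose keyed metal ring lies raised and out of line on top of the lens barrel clamped in the stand. Push the ring's upright thumb fin round with a fingertip until the notch in the ring's rim stands over the pin on the barrel, then press the ring straight down until it is fully home and level on the barrel. Do not grip the ring or lift it off the barrel, and leave everything else on the bench where it is.

Things in the scene. Friction and masses are not known exactly. Their poses are not given: they have to be found in the camera images.
- barrel: Upright black lens barrel in a round dark steel stand (136 mm wide), fixed. Origin: centre of the underside, at bench height; z is its axis, +x points to the pin. On top: brass flange 106 mm wide, its face (the seat) 53 mm above the bench, with a 22 mm wide ear out to 72 mm from the axis on the pin's side; a glass-topped hub 34 mm wide stands 20 mm above the seat (top at 73 mm), in the ring's bore.
- barrel_pin (a point): Tip of the upright steel pin in the root of the ear: 10 mm across, tip tapered to 5 mm, 7 mm high above the seat (tip 60 mm above the bench), 48 mm from the barrel's axis along its +x. From above its outer half shows beyond the ring's rim.
- collar (a joint): Grey friction collar 80 mm wide under the ring, sliding down the hub, in m: 0 = up, as at the start (top 61 mm above the bench), positive = down; at 0.008 its top is level with the seat. About 6 N pushes it down; no spring, it stays where left. It carries the ring 1 mm above the pin's tip; unless the notch is over the pin, the pin stops the ring after that 1 mm.
- ring: Loose aluminium ring (about 0.16 kg), 96 mm wide, bore 36 mm, 12 mm thick, flat on the collar around the hub (1 mm play), free to turn either way. Origin: centre of its underside, 61 mm above the bench at the start, 53 mm when home. +x points to its notch, -x to its thumb fin: aligned when its +x points as the barrel's +x. Starts at least 0.7 rad out of line.
- ring_notch (a point): Middle of the mouth of the ring's single rim notch, on its upper face, 48 mm from the ring's centre along its +x. The notch is 14 mm wide, reaches 6.5 mm in from the rim and goes right through.
- ring_fin (a point): Centre of the top of the ring's upright black thumb fin, a straight rib that runs radially from 23 to 47 mm from the ring's centre along its -x, opposite the notch: 24 mm long, 8 mm thick, 14 mm high above the ring's upper face; this point is 35 mm from the centre. Pushed on its flat side by a fingertip it turns the ring.
- bottle: Bystander: loose small red plastic bottle, 34 mm across, 75 mm high, near the stand. Origin under its middle.
- cap: Bystander: loose black lens cap, 60 mm across, 11 mm high, near the stand. Origin under its middle.
- retainer: Bystander: loose thin brass ring, 44 mm across, 6 mm high, near the stand. Origin under its middle.
- lens: Bystander: loose black lens group, 72 mm across, 60 mm high, towards the left of the bench. Origin under its middle.
- blower: Bystander: loose dark rubber blower standing on end, 54 mm across, 100 mm high, towards the right. Origin under its middle.
- driver: Bystander: loose screwdriver, 170 mm long, lying to the left beyond the stand. Its handle is to its own -x.
- pad: Bystander: loose yellow foam-look pad, 90 x 70 x 12 mm, to the right beyond the stand. Origin under its middle.
Mind the look-alikes: they are no part of the job. What is meant by the ring is not blue, purple or red, and is the smaller of those in its own colour.

How it is judged:
On the way, in this order (a step that is already met when the one before it is completed fails the run):
1. the ring has been turned until its notch is over the pin (within 6 mm) (horizontal distance between ring_notch and barrel_pin below 0.006 m).
2. the ring has been pressed home over the pin (z of ring in the frame of barrel below 0.0548 m and angle between ring's own z axis and vertical below 0.04 rad and horizontal distance between ring_notch and barrel_pin below 0.005 m), for 0.2 s.
At the end, for the whole second after the job is handed in: The ring lies home on the seat: its underside within 1.8 mm of the seat, tilted by less than 0.04 rad, its notch within 5 mm of the pin, at rest (all of step 2 and linear speed of ring below 0.02 m/s and angular speed of ring below 0.1 rad/s); the robot touches nothing.
It fails at once if the ring is lifted more than 5 mm above where it started, or taken off the hub (z of ring in the frame of barrel above 0.066 m or horizontal distance between ring and barrel above 0.008 m).
It fails at once if the ring is gripped: fingers and ring press on one another with over 35 N while the ring is still up on the raised collar (contact force between the fingers and ring above 35 N and z of ring in the frame of barrel above 0.0605 m).
It fails at once if a bystander is moved more than 20 mm (distance of any of bottle, cap, retainer, lens, blower, driver, pad from where it was at the start of the episode above 0.02 m).
It also fails if it takes over 45 s, if anything falls off the work surface, if the arm or the gripper's body presses on something with over 40 N, if the wrist force passes 120 N, or if a joint passes its speed limit or range.

ROBOT

A 7-joint arm with a two-finger parallel gripper is mounted at the origin on the work surface. World frame = base frame: x ahead of the robot, y to its left, z up, the work surface at z = 0. Lengths are in m, angles in rad, forces in N, time in s.
With the tool pointing down it reaches from about 0.425 to 0.875 m from the base axis. Payload 4.7 kg.
Tool frame: the origin (TCP) lies where the fingers leave the gripper's body, on its centre line; the fingertips stand 70 mm ahead of it and the grasp point (between the pads) lies 51 mm ahead of it; z points along the fingers, y is the line along which they close (so a half turn about z gives the same grasp; the last joint's range is limited). The gripper opens to 87 mm and grips with 3 to 60 N. Pads are 19 mm wide; open, the fingers measure 117 mm over their backs; the gripper's body (75 mm by 190 mm) begins 51 mm behind the grasp point.
Start: joints at [1.295, 0.321, -0.07, 1.45, 0.023, 1.371, -0.057], TCP at [0.186, -0.623, 0.292] pointing down, gripper open.
Joint ranges: [-2.86, 2.86], [-0.3, 2.09], [-1.38, 1.24], [0.06, 2.45], [-1.56, 4.7], [0.09, 2.05], [-2.69, 2.69]. Speed limits (rad/s): [2.57, 2.57, 3.14, 3.14, 3.14, 3.14, 3.14].

INTERFACE

Orientations are given as a rotation vector (axis times angle).
In Python, from bench import get_state, get_image, get_calibration, close_job gives the robot as it stands.
- The arm moves only by the tool send_rows, never from a script. Its argument "rows" is a list of rows, each an object of numbers: "hand": the finger opening in mm, from 0 to 87; "x", "y", "z": the shift along the world's x, y, z in mm; "roll": the turn about the world's z in degrees. A call has 1 to 10 rows; each row shifts and turns the commanded pose from where the row before left it; what a row does not reach is not made up. A row lasts 1/10 s, in which the tool goes at most 50 mm and 8.59 degrees, less where a joint would pass 70% of its speed; a pose out of reach is approached as far as the arm can. A call is refused whole if a number of a shift passes 50 or a number of a turn 8.59, either way. A call with a gripper value outside its range is refused whole. The fingers move at their own pace and stop on an object; "force" is the grip in N (left out, the last holds). Time passes only in rows, so rows that do not move let the fingers close. It gives the time, the measured TCP pose, the force, the opening and the grip force at its end, in the units of the state.
- get_state(): the state, without advancing time (a new reading comes with each control period).
- get_image(name): name is "side" or "top"; returns the picture (480x640x3 uint8, blue, green, red); there is no depth.
- get_calibration(name): a dict with "mtx" (3x3 intrinsics, pixels), "world_from_camera" (4x4, takes a point from camera to world coordinates). Camera axes: x right, y down, z forward; pixel columns grow to the right and rows downward; lengths in m; the calibration is good to about 2 mm. A picture is of the moment at which its call begins. get_calibration takes no time and is no camera call.
- close_job(): hands the job in; it is judged then, once.
The state is a dict: "time": time; "joint_positions": joint angles; "qd": joint speeds; "joint_torque": joint torques, N m; "position": TCP position; "tool_rot": TCP orientation; "ft_force": force on the tool from outside, world axes, zero at the start; "torque": the same for the moment, N m; "grip_width": opening from 0.0 (shut) to 1.0 (fully open); "grip_force": force on a finger pad.
Only numpy, scipy, OpenCV 4.12 (cv2) and the standard library are available. Lean on these libraries where they do the work, as an engineer would, in place of code of your own. Each camera call takes 0.05 s, during which the arm holds its last target. There are 200 camera calls.

## Working session

There is one attempt and no reset: what is moved stays moved. The work goes in short steps, Python scripts to look and compute and a tool call to move; the robot and the scene stay as the last step left them, time stands still between calls to the robot, and variables do not carry over. Pictures are saved under pics/ and viewed, at most 10 in all, crops included, and the job is handed in when it is done.

Besides the shell and the picture viewer there is one more tool, called after "Emit:" as name(argument=value, ...), one argument or row to a line, values as JSON. send_rows: Moves the arm, as the interface text tells. Its arguments: {"type":"object","properties":{"rows":{"type":"array","items":{"type":"object","properties":{"hand":{"type":"number"},"x":{"type":"number"},"y":{"type":"number"},"z":{"type":"number"},"roll":{"type":"number"}}}},"force":{"type":"number"}},"required":["rows"]}

```bash
mkdir -p pics
python3 - <<'E'
from bench import *
import cv2
for n in("top","side"):
    im=get_image(n); cv2.imwrite(f"pics/{n}0.png",im)
    c=get_calibration(n); print(n,c["mtx"],c["world_from_camera"])
print(get_state())
E
```

```text
top [[542.28836008   0.         318.82493258]
 [  0.         542.28836008 252.71336769]
 [  0.           0.           1.        ]] [[ 0.02761951 -0.98014935  0.19632732  0.36978138]
 [-0.99947143 -0.03044657 -0.01139564  0.01498756]
 [ 0.01714692 -0.19590881 -0.98047219  1.26298394]
 [ 0.          0.          0.          1.        ]]
side [[548.63971881   0.         317.28438315]
 [  0.         548.63971881 241.92811174]
 [  0.           0.           1.        ]] [[-9.68109337e-01 -1.94109139e-01  1.58385459e-01  3.90336351e-01]
 [-2.50526566e-01  7.52273762e-01 -6.09360834e-01  7.24811344e-01]
 [-8.66718351e-04 -6.29607679e-01 -7.76912749e-01  9.93914682e-01]
 [ 0.00000000e+00  0.00000000e+00  0.00000000e+00  1.00000000e+00]]
{'time': 0.1, 'joint_positions': array([ 1.29506042,  0.32175166, -0.07004431,  1.45154302,  0.02261263,
        1.37079804, -0.05690617]), 'qd': array([ 0.00064163, -0.00208902, -0.0012629 , -0.00303724, -0.0014335 ,
       -0.00207649, -0.00103651]), 'joint_torque': array([-2.53319722e-04, -4.92572415e+01, -4.05958593e-01, -3.13396883e+01,
       -6.41178573e-02,  3.95948603e-02,  1.09103416e-04]), 'position': array([ 0.18559361, -0.62255351,  0.29127367]), 'tool_rot': array([-3.10700720e+00, -4.53417053e-01,  5.70751650e-04]), 'ft_force': array([ 0.4424158 , -0.37138819, -0.52918889]), 'torque': array([-0.02489172,  0.00502099,  0.03102506]), 'grip_force': 0.0, 'grip_width': 0.9983389786315963}
```

View pics/top0.png

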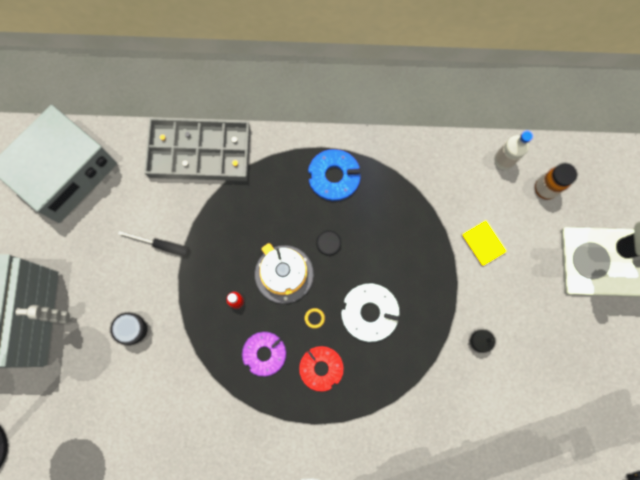

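View pics/side0.png

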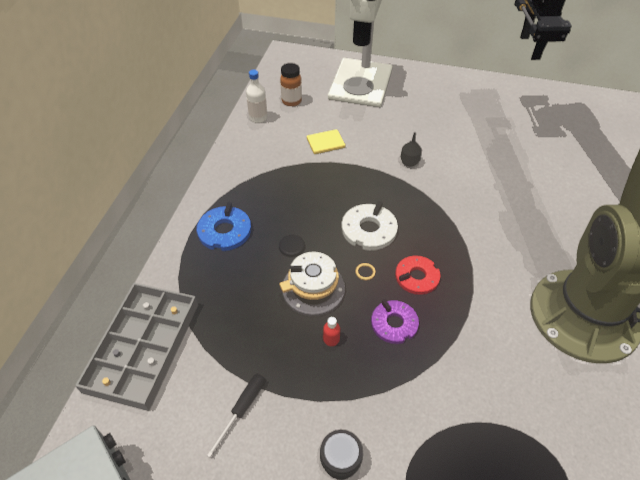

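The ring sits on the barrel at top px (283,270) and side px (313,270). The ear is at top (267,249) and the fin near (278,254). I'll zoom in on both views.

```bash
cat > h.py <<'E'
from bench import *
import cv2, numpy as np
def ray(n,u,v,z):
    c=get_calibration(n);M=c["world_from_camera"];d=M[:3,:3]@np.linalg.inv(c["mtx"])@[u,v,1]
    return M[:3,3]+d*(z-M[2,3])/d[2]
def proj(n,p):
    c=get_calibration(n);M=c["world_from_camera"];q=c["mtx"]@(M[:3,:3].T@(np.array(p)-M[:3,3]));return q[:2]/q[2]
E
python3 - <<'E'
from h import *
a=cv2.imread("pics/top0.png")[230:310,235:335]; b=cv2.imread("pics/side0.png")[235:325,265:365]
a=cv2.resize(a,(500,400),interpolation=cv2.INTER_CUBIC);b=cv2.resize(b,(500,450),interpolation=cv2.INTER_CUBIC)
# rectangular canvas: side by side at 4x
o=np.zeros((450,800,3),np.uint8);o[:320,:400]=cv2.resize(a,(400,320));o[:360,400:]=cv2.resize(b,(400,360))
cv2.imwrite("pics/z1.png",o)
for n,(x0,x1,y0,y1) in dict(top=(245,315,240,305),side=(280,345,250,305)).items():
    im=cv2.imread(f"pics/{n}0.png");h=cv2.cvtColor(im,cv2.COLOR_BGR2HSV)
    m=((h[...,1]<50)&(h[...,2]>150)).astype(np.uint8);k=np.zeros_like(m);k[y0:y1,x0:x1]=1;m*=k
    cs,_=cv2.findContours(m,0,2);c=max(cs,key=cv2.contourArea);hl=cv2.convexHull(c)
    e=cv2.fitEllipse(hl);print(n,e,ray(n,*e[0],.073))
    m=cv2.inRange(h,(15,120,120),(35,255,255))*k;mm=cv2.connectedComponentsWithStats(m)
    for s,ct in zip(mm[2][1:],mm[3][1:]): print(" brass",s,ct,ray(n,*ct,.053))
for q in((234,299),):print("bottle",ray("top",*q,.075))
print("cap",ray("top",329,243,.011),"ret",ray("top",315,318,.006))
E
```

```text
top ((282.233642578125, 268.5362548828125), (43.097354888916016, 50.52421951293945), 72.33676147460938) [0.56968765 0.08146359 0.073     ]
 brass [261 243  13  11  93] [266.75268817 247.77419355] [0.61984472 0.11971926 0.053     ]
 brass [262 270  45  25 146] [287.97945205 287.89041096] [0.52943554 0.06790635 0.053     ]
side ((311.9000549316406, 270.97784423828125), (38.736610412597656, 49.402591705322266), 83.31809997558594) [0.56947327 0.08028301 0.073     ]
 brass [333 285   1   1   1] [333. 285.] [0.52175033 0.09005656 0.053     ]
 brass [283 288   9   4  10] [286.7 289.5] [0.61159861 0.12485097 0.053     ]
 brass [293 289   1   2   2] [293.  289.5] [0.5990159  0.12160269 0.053     ]
 brass [299 290   1   1   1] [299. 290.] [0.58669695 0.11970256 0.053     ]
 brass [327 290   1   1   1] [327. 290.] [0.53081726 0.10527692 0.053     ]
 brass [296 292   1   1   1] [296. 292.] [0.59132979 0.12600119 0.053     ]
 brass [303 292   1   1   1] [303. 292.] [0.5773976  0.12240445 0.053     ]
 brass [307 293   1   1   1] [307. 293.] [0.56879208 0.1227236  0.053     ]
 brass [322 293   1   1   1] [322. 293.] [0.53898011 0.11502727 0.053     ]
 brass [327 293   1   1   1] [327. 293.] [0.52904316 0.11246192 0.053     ]
 brass [300 295   1   1   1] [300. 295.] [0.58138321 0.13103486 0.053     ]
 brass [302 295   2   1   2] [302.5 295. ] [0.57642792 0.12975557 0.053     ]
 brass [313 294   1   1   1] [313. 294.] [0.55624079 0.12201709 0.053     ]
 brass [323 294   3   2   3] [324.         294.66666667] [0.53401237 0.11796377 0.053     ]
 brass [305 296   3   2   3] [306.         296.33333333] [0.56863516 0.13110212 0.053     ]
 brass [310 297   2   2   3] [310.33333333 297.33333333] [0.55943406 0.13123742 0.053     ]
 brass [319 296   3   1   3] [320. 296.] [0.54113829 0.12316481 0.053     ]
bottle [0.49851199 0.18411008 0.075     ]
cap [ 0.64462905 -0.02296208  0.011     ] ret [0.46758255 0.0049591  0.006     ]
```

View pics/z1.png

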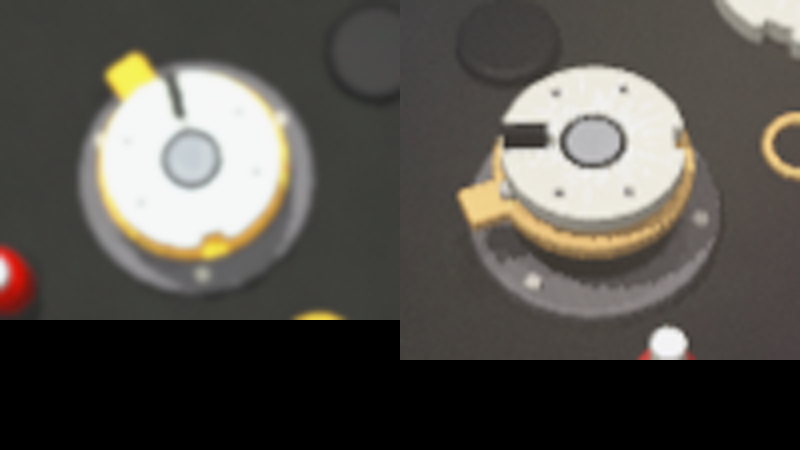

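The zoom shows these top-view pixels: hub (282.7,269.2), fin centre (278.5,253.2), notch (288.5,290.7), ear (266.8,247.8). In the side view, the fin is at (296.5,268.5), the notch at (334.8,269) and the pin at about (291,281.5).

Run:
```python
from h import *
for n,d in dict(top=dict(hub=(282.7,269.2,.073),fin=(278.5,253.2,.087),notch=(288.5,290.7,.073),ear=(266.75,247.8,.053)),side=dict(hub=(313,270,.073),fin=(296.5,268.5,.087),notch=(334.8,269,.073),pin=(291,281.5,.06))).items():
    c=ray(n,*d["hub"])
    for k,v in d.items():
        p=ray(n,*v);q=p-[.570,.081,0];print(n,k,p.round(4),"r",np.hypot(*q[:2]).round(4),"ang",np.degrees(np.arctan2(q[1],q[0])).round(1))
```

```text
top hub [0.5682 0.0804 0.073 ] r 0.0019 ang -160.4
top fin [0.6014 0.0903 0.087 ] r 0.0327 ang 16.5
top notch [0.5206 0.0656 0.073 ] r 0.0517 ang -162.7
top ear [0.6198 0.1197 0.053 ] r 0.0631 ang 37.9
side hub [0.5679 0.0773 0.073 ] r 0.0043 ang -119.5
side fin [0.5989 0.0919 0.087 ] r 0.0309 ang 20.7
side notch [0.5247 0.0635 0.073 ] r 0.0486 ang -158.9
side pin [0.607 0.108 0.06 ] r 0.0458 ang 36.1
```

Emit:
send_rows(
  rows=[
    {"hand": 0,"x": 18.2,"y": 33.6,"roll": 8.2},
    {"hand": 0,"x": 18.2,"y": 33.6,"roll": 8.2},
    {"hand": 0,"x": 18.2,"y": 33.6,"roll": 8.2},
    {"hand": 0,"x": 18.2,"y": 33.6,"roll": 8.2},
    {"hand": 0,"x": 18.2,"y": 33.6,"roll": 8.2},
    {"hand": 0,"x": 18.2,"y": 33.6,"roll": 8.2},
    {"hand": 0,"x": 18.2,"y": 33.6,"roll": 8.2},
    {"hand": 0,"x": 18.2,"y": 33.6,"roll": 8.2},
    {"hand": 0,"x": 18.2,"y": 33.6,"roll": 8.2},
    {"hand": 0,"x": 18.2,"y": 33.6,"roll": 8.2},
  ],
  force=5,
)

```text
schema error: expected keys hand, x, y, z, roll
```

Emit:
send_rows(
  rows=[
    {"hand": 0,"x": 18.2,"y": 33.6,"roll": 8.2},
    {"hand": 0,"x": 18.2,"y": 33.6,"roll": 8.2},
    {"hand": 0,"x": 18.2,"y": 33.6,"roll": 8.2},
    {"hand": 0,"x": 18.2,"y": 33.6,"roll": 8.2},
    {"hand": 0,"x": 18.2,"y": 33.6,"roll": 8.2},
    {"hand": 0,"x": 18.2,"y": 33.6,"roll": 8.2},
    {"hand": 0,"x": 18.2,"y": 33.6,"roll": 8.2},
    {"hand": 0,"x": 18.2,"y": 33.6,"roll": 8.2},
    {"hand": 0,"x": 18.2,"y": 33.6,"roll": 8.2},
    {"hand": 0,"x": 18.2,"y": 33.6,"roll": 8.2},
  ],
)

```text
schema error: expected keys hand, x, y, z, roll
```

Emit:
send_rows(
  rows=[
    {"hand": 0,"x": 18.2,"y": 33.6,"roll": 8.2},
    {"hand": 0,"x": 18.2,"y": 33.6,"roll": 8.2},
    {"hand": 0},
    {"hand": 0},
  ],
)

```text
schema error: expected keys hand, x, y, z, roll
```

All keys are needed in every row.

Emit:
send_rows(
  rows=[
    {"hand": 0,"x": 18.2,"y": 33.6,"z": 0,"roll": 8.2},
    {"hand": 0,"x": 18.2,"y": 33.6,"z": 0,"roll": 8.2},
    {"hand": 0,"x": 18.2,"y": 33.6,"z": 0,"roll": 8.2},
    {"hand": 0,"x": 18.2,"y": 33.6,"z": 0,"roll": 8.2},
    {"hand": 0,"x": 18.2,"y": 33.6,"z": 0,"roll": 8.2},
    {"hand": 0,"x": 18.2,"y": 33.6,"z": 0,"roll": 8.2},
    {"hand": 0,"x": 18.2,"y": 33.6,"z": 0,"roll": 8.2},
    {"hand": 0,"x": 18.2,"y": 33.6,"z": 0,"roll": 8.2},
    {"hand": 0,"x": 18.2,"y": 33.6,"z": 0,"roll": 8.2},
    {"hand": 0,"x": 18.2,"y": 33.6,"z": 0,"roll": 8.2},
  ],
  force=5,
)

```text
time: 1.1
position: [0.368, -0.2853, 0.292]
tool_rot: [-2.041, -2.387, 0.0]
ft_force: [0.8, 0.5, 0.3]
grip_width: 0.17
grip_force: 0.0
```

Emit:
send_rows(
  rows=[
    {"hand": 0,"x": 18.2,"y": 33.6,"z": 0,"roll": 8.2},
    {"hand": 0,"x": 18.2,"y": 33.6,"z": 0,"roll": 8.2},
    {"hand": 0,"x": 18.2,"y": 33.6,"z": 0,"roll": 8.2},
    {"hand": 0,"x": 18.2,"y": 33.6,"z": 0,"roll": 8.2},
    {"hand": 0,"x": 18.2,"y": 33.6,"z": 0,"roll": 8.2},
    {"hand": 0,"x": 18.2,"y": 33.6,"z": 0,"roll": 8.2},
    {"hand": 0,"x": 18.2,"y": 33.6,"z": 0,"roll": 8.2},
    {"hand": 0,"x": 18.2,"y": 33.6,"z": 0,"roll": 8.2},
    {"hand": 0,"x": 18.2,"y": 33.6,"z": 0,"roll": 8.2},
    {"hand": 0,"x": 18.2,"y": 33.6,"z": 0,"roll": 8.2},
  ],
)

```text
time: 2.1
position: [0.5501, 0.0503, 0.2921]
tool_rot: [0.025, -3.141, 0.0]
ft_force: [0.6, 0.1, -0.2]
grip_width: 0.006
grip_force: 0.0
```

Emit:
send_rows(
  rows=[
    {"hand": 0,"x": 18.2,"y": 33.6,"z": 0,"roll": 8.2},
    {"hand": 0,"x": 18.2,"y": 33.6,"z": 0,"roll": 8.2},
    {"hand": 0,"x": 0,"y": 0,"z": 0,"roll": 0},
    {"hand": 0,"x": 0,"y": 0,"z": 0,"roll": 0},
  ],
)

```text
time: 2.5
position: [0.5858, 0.117, 0.2914]
tool_rot: [0.466, -3.105, -0.001]
ft_force: [-0.4, -1.3, -0.1]
grip_width: 0.005
grip_force: 0.0
```

Emit:
send_rows(
  rows=[
    {"hand": 0,"x": 1,"y": 0,"z": -35,"roll": 0},
    {"hand": 0,"x": 0,"y": 0,"z": -35,"roll": 0},
    {"hand": 0,"x": 0,"y": 0,"z": -35,"roll": 0},
    {"hand": 0,"x": 0,"y": 0,"z": -20,"roll": 0},
    {"hand": 0,"x": 0,"y": 0,"z": -10,"roll": 0},
    {"hand": 0,"x": 0,"y": 0,"z": -7,"roll": 0},
    {"hand": 0,"x": 0,"y": 0,"z": 0,"roll": 0},
  ],
)

```text
time: 3.2
position: [0.5871, 0.1155, 0.1503]
tool_rot: [0.462, -3.107, 0.001]
ft_force: [0.5, -0.2, -0.8]
grip_width: 0.007
grip_force: 0.0
```

Run:
```python
from h import *
a=get_image("top")[220:320,225:345]; b=get_image("side")[225:325,255:375]
cv2.imwrite("pics/z2.png",cv2.resize(np.hstack([a,b]),None,fx=3.3,fy=3.3,interpolation=2))
# row-by-row plan: circle radius 41 about C, 8 deg steps from 63
C=np.array([569,80.]);P=get_state()["position"][:2]*1000
for k in range(0,24):
    t=np.radians(63-8*k);Q=C+41*np.array([np.cos(t),np.sin(t)]);print(k,(63-8*k),Q.round(1),(Q-P).round(1));P=Q
```

```text
0 63 [587.6 116.5] [-0.2  0.4]
1 55 [592.5 113.6] [ 4.9 -2.9]
2 47 [597. 110.] [ 4.4 -3.6]
3 39 [600.9 105.8] [ 3.9 -4.2]
4 31 [604.1 101.1] [ 3.3 -4.7]
5 23 [606.7  96. ] [ 2.6 -5.1]
6 15 [608.6  90.6] [ 1.9 -5.4]
7 7 [609.7  85. ] [ 1.1 -5.6]
8 -1 [610.   79.3] [ 0.3 -5.7]
9 -9 [609.5  73.6] [-0.5 -5.7]
10 -17 [608.2  68. ] [-1.3 -5.6]
11 -25 [606.2  62.7] [-2.  -5.3]
12 -33 [603.4  57.7] [-2.8 -5. ]
13 -41 [599.9  53.1] [-3.4 -4.6]
14 -49 [595.9  49.1] [-4. -4.]
15 -57 [591.3  45.6] [-4.6 -3.4]
16 -65 [586.3  42.8] [-5.  -2.8]
17 -73 [581.   40.8] [-5.3 -2. ]
18 -81 [575.4  39.5] [-5.6 -1.3]
19 -89 [569.7  39. ] [-5.7 -0.5]
20 -97 [564.   39.3] [-5.7  0.3]
21 -105 [558.4  40.4] [-5.6  1.1]
22 -113 [553.   42.3] [-5.4  1.9]
23 -121 [547.9  44.9] [-5.1  2.6]
```

View pics/z2.png

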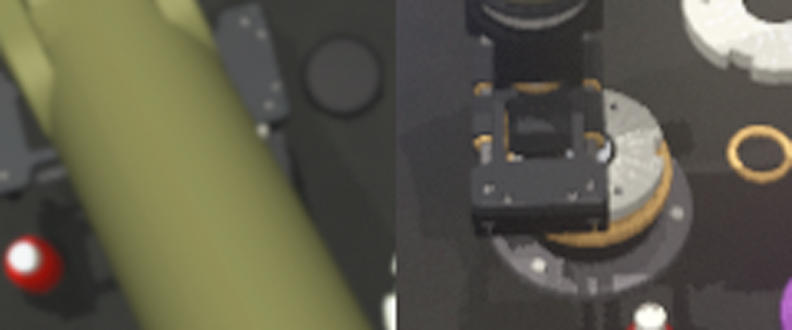

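The arm blocks the top view. In the side view the gripper body is over the fin's left side, and the ring hasn't moved. Now pushing the fin clockwise.

Emit:
send_rows(
  rows=[
    {"hand": 0,"x": 2.4,"y": -1.4,"z": 0,"roll": -4},
    {"hand": 0,"x": 2.4,"y": -1.5,"z": 0,"roll": -4},
    {"hand": 0,"x": 2.2,"y": -1.8,"z": 0,"roll": -4},
    {"hand": 0,"x": 2.2,"y": -1.8,"z": 0,"roll": -4},
    {"hand": 0,"x": 2.0,"y": -2.1,"z": 0,"roll": -4},
    {"hand": 0,"x": 1.9,"y": -2.1,"z": 0,"roll": -4},
    {"hand": 0,"x": 1.7,"y": -2.3,"z": 0,"roll": -4},
    {"hand": 0,"x": 1.6,"y": -2.4,"z": 0,"roll": -4},
    {"hand": 0,"x": 1.4,"y": -2.5,"z": 0,"roll": -4},
    {"hand": 0,"x": 1.2,"y": -2.6,"z": 0,"roll": -4},
  ],
)

```text
time: 4.3
position: [0.6066, 0.0966, 0.1517]
tool_rot: [0.63, 3.076, 0.002]
ft_force: [-0.2, 0.4, -0.1]
grip_width: 0.008
grip_force: 0.5
```

Emit:
send_rows(
  rows=[
    {"hand": 0,"x": 1.0,"y": -2.7,"z": 0,"roll": -4},
    {"hand": 0,"x": 0.9,"y": -2.7,"z": 0,"roll": -4},
    {"hand": 0,"x": 0.6,"y": -2.8,"z": 0,"roll": -4},
    {"hand": 0,"x": 0.5,"y": -2.8,"z": 0,"roll": -4},
    {"hand": 0,"x": 0.2,"y": -2.8,"z": 0,"roll": -4},
    {"hand": 0,"x": 0.1,"y": -2.9,"z": 0,"roll": -4},
    {"hand": 0,"x": -0.2,"y": -2.8,"z": 0,"roll": -4},
    {"hand": 0,"x": -0.3,"y": -2.9,"z": 0,"roll": -4},
    {"hand": 0,"x": -0.6,"y": -2.8,"z": 0,"roll": -4},
    {"hand": 0,"x": -0.7,"y": -2.8,"z": 0,"roll": -4},
  ],
)

```text
time: 5.3
position: [0.6083, 0.0687, 0.1518]
tool_rot: [1.644, 2.675, 0.004]
ft_force: [-0.2, 0.5, -0.7]
grip_width: 0.005
grip_force: 0.5
```

Run:
```python
from h import *
a=get_image("top")[220:320,225:345]; b=get_image("side")[225:325,255:375]
cv2.imwrite("pics/z3.png",cv2.resize(np.hstack([a,b]),None,fx=3.3,fy=3.3,interpolation=2))
```

```text
(no output)
```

View pics/z3.png

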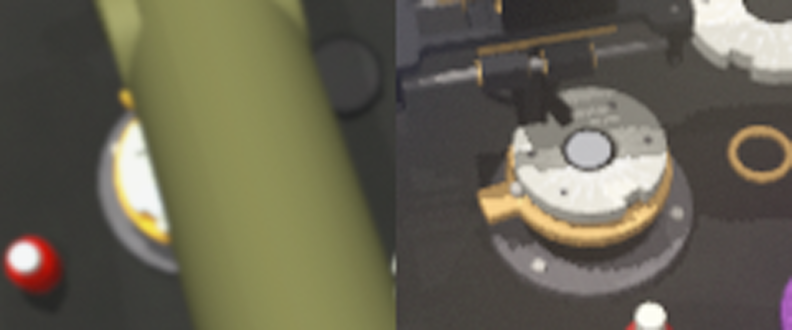

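The side view shows the fin at zoom (560,105), being turned by the finger, and the force is small. I'll carry on, 2 mm lower.

Emit:
send_rows(
  rows=[
    {"hand": 0,"x": -1.0,"y": -2.6,"z": -1,"roll": -4},
    {"hand": 0,"x": -1.0,"y": -2.7,"z": -1,"roll": -4},
    {"hand": 0,"x": -1.3,"y": -2.5,"z": 0,"roll": -4},
    {"hand": 0,"x": -1.5,"y": -2.5,"z": 0,"roll": -4},
    {"hand": 0,"x": -1.7,"y": -2.3,"z": 0,"roll": -4},
    {"hand": 0,"x": -1.7,"y": -2.3,"z": 0,"roll": -4},
    {"hand": 0,"x": -2.0,"y": -2.0,"z": 0,"roll": -4},
    {"hand": 0,"x": -2.0,"y": -2.0,"z": 0,"roll": -4},
    {"hand": 0,"x": -2.3,"y": -1.7,"z": 0,"roll": -4},
    {"hand": 0,"x": -2.3,"y": -1.7,"z": 0,"roll": -4},
  ],
)

```text
time: 6.4
position: [0.592, 0.0457, 0.1497]
tool_rot: [2.458, 1.954, 0.004]
ft_force: [0.8, 0.3, -0.2]
grip_width: 0.006
grip_force: 0.6
```

Emit:
send_rows(
  rows=[
    {"hand": 0,"x": -2.5,"y": -1.4,"z": 0,"roll": -4},
    {"hand": 0,"x": -2.5,"y": -1.4,"z": 0,"roll": -4},
    {"hand": 0,"x": -2.6,"y": -1.0,"z": 0,"roll": -4},
    {"hand": 0,"x": -2.7,"y": -1.0,"z": 0,"roll": -4},
    {"hand": 0,"x": -2.8,"y": -0.7,"z": 0,"roll": -4},
    {"hand": 0,"x": -2.8,"y": -0.6,"z": 0,"roll": -4},
    {"hand": 0,"x": -2.8,"y": -0.3,"z": 0,"roll": -4},
    {"hand": 0,"x": -2.9,"y": -0.2,"z": 0,"roll": -4},
    {"hand": 0,"x": 0,"y": 0,"z": 0,"roll": 0},
  ],
)

```text
time: 7.3
position: [0.5699, 0.0385, 0.1495]
tool_rot: [2.9, 1.203, 0.003]
ft_force: [1.1, -1.6, 0.9]
grip_width: 0.004
grip_force: 0.6
```

Run:
```python
from h import *
a=get_image("top")[220:320,225:345]; b=get_image("side")[225:325,255:375]
cv2.imwrite("pics/z4.png",cv2.resize(np.hstack([a,b]),None,fx=3.3,fy=3.3,interpolation=2))
```

```text
(no output)
```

View pics/z4.png

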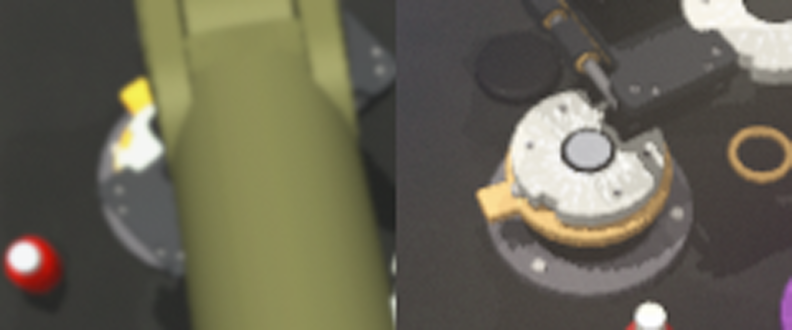

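In the top view the notch is at zoom (122,147), just past the ear going anticlockwise. In the side view it's at about (520,195).

Run:
```python
from h import *
for n,u,v in(("top",122/3.3+225,147/3.3+220),("side",(520-396)/3.3+255,195/3.3+225)):
    for z in(.073,.061):
        p=ray(n,u,v,z);q=p-[.569,.080,0];print(n,z,p.round(4),np.hypot(*q[:2]).round(4),np.degrees(np.arctan2(q[1],q[0])).round(1))
for a in (38,55,65,75):
    p=np.array([.569,.08,.073])+.048*np.array([np.cos(np.radians(a)),np.sin(np.radians(a)),0]);print(a,((proj("top",p)-[225,220])*3.3).round(),((proj("side",p)-[255,225])*3.3+[396,0]).round())
b=cv2.imread("pics/z4.png")[70:230,80:200];c=cv2.imread("pics/z4.png")[150:240,470:620]
cv2.imwrite("pics/z5.png",np.hstack([cv2.resize(b,(330,440)),cv2.resize(c,(450,440))]))
```

```text
top 0.073 [0.5773 0.1268 0.073 ] 0.0476 79.9
top 0.061 [0.5794 0.128  0.061 ] 0.0491 77.8
side 0.073 [0.5991 0.1219 0.073 ] 0.0516 54.3
side 0.061 [0.6018 0.1141 0.061 ] 0.0473 46.1
38 [150. 105.] [514. 177.]
55 [134. 119.] [525. 192.]
65 [128. 130.] [535. 200.]
75 [123. 141.] [546. 207.]
```

View pics/z5.png

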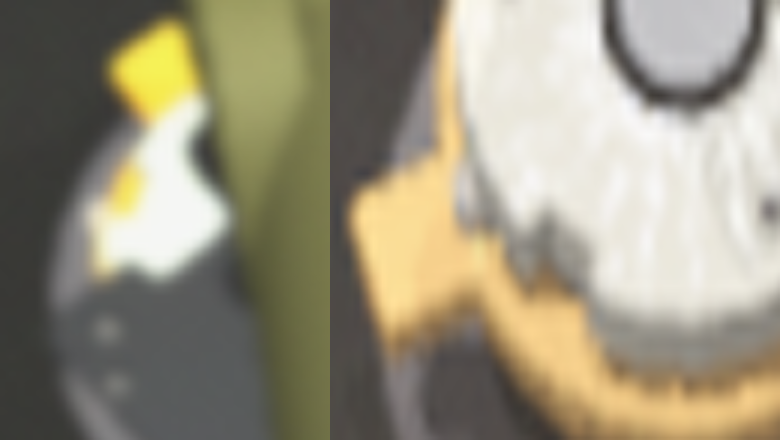

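Both views put the notch at about 70° and the pin at about 37°. I'll turn about 28° more and then check.

Emit:
send_rows(
  rows=[
    {"hand": 0,"x": -2.8,"y": 0.1,"z": 0,"roll": -4},
    {"hand": 0,"x": -2.9,"y": 0.2,"z": 0,"roll": -4},
    {"hand": 0,"x": -2.8,"y": 0.5,"z": 0,"roll": -4},
    {"hand": 0,"x": -2.8,"y": 0.6,"z": 0,"roll": -4},
    {"hand": 0,"x": -2.7,"y": 0.9,"z": 0,"roll": -4},
    {"hand": 0,"x": -2.7,"y": 1.0,"z": 0,"roll": -4},
    {"hand": 0,"x": -2.6,"y": 1.2,"z": 0,"roll": -4},
    {"hand": 0,"x": 0,"y": 0,"z": 0,"roll": 0},
  ],
)

```text
time: 8.2
position: [0.5499, 0.0434, 0.1486]
tool_rot: [3.106, 0.467, 0.0]
ft_force: [0.8, -0.9, 0.8]
grip_width: 0.007
grip_force: 0.5
```

Run:
```python
from h import *
a=get_image("top")[230:295,245:305]; b=get_image("side")[250:310,275:350]
cv2.imwrite("pics/z6.png",np.hstack([cv2.resize(a,(360,390),interpolation=2),cv2.resize(b,(438,390),interpolation=2)]))
for a in (30,38,46,54):
    p=np.array([.569,.08,.073])+.048*np.array([np.cos(np.radians(a)),np.sin(np.radians(a)),0]);print(a,((proj("top",p)-[245,230])*6).round(),((proj("side",p)-[275,250])*[5.84,6.5]+[360,0]).round())
```

```text
30 [167. 121.] [445. 169.]
38 [152. 131.] [451. 185.]
46 [138. 142.] [460. 201.]
54 [126. 155.] [470. 215.]
```

View pics/z6.png

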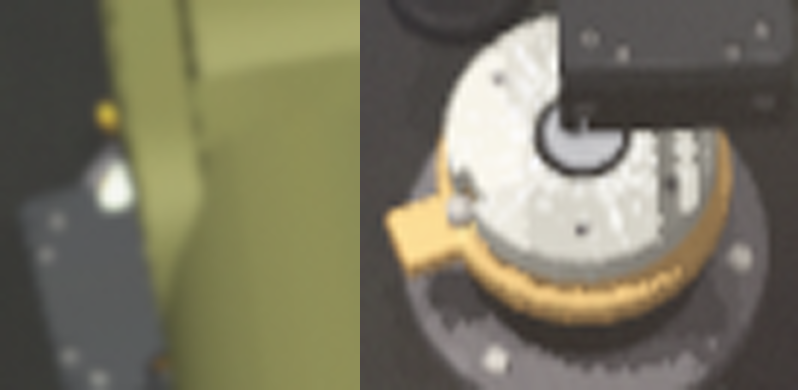

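The side view shows the notch (about 467,183) nearly over the pin (460,205). I'll back off and lift clear, then measure in an open view.

Emit:
send_rows(
  rows=[
    {"hand": 0,"x": 5,"y": -2,"z": 0,"roll": 0},
    {"hand": 0,"x": 5,"y": -3,"z": 0,"roll": 0},
    {"hand": 0,"x": 0,"y": -5,"z": 40,"roll": 0},
    {"hand": 0,"x": 0,"y": -40,"z": 40,"roll": 7},
    {"hand": 0,"x": 0,"y": -40,"z": 40,"roll": 7},
    {"hand": 0,"x": 0,"y": -40,"z": 0,"roll": 7},
    {"hand": 0,"x": 0,"y": -40,"z": 0,"roll": 0},
    {"hand": 0,"x": 0,"y": -40,"z": 0,"roll": 0},
    {"hand": 56,"x": 0,"y": -40,"z": 0,"roll": 0},
    {"hand": 56,"x": 0,"y": 0,"z": 0,"roll": 0},
  ],
)

```text
time: 9.3
position: [0.5586, -0.2056, 0.2585]
tool_rot: [2.972, 1.007, -0.003]
ft_force: [-0.9, -0.0, 0.8]
grip_width: 0.113
grip_force: 0.0
```

Run:
```python
from h import *
A=get_image("top");B=get_image("side");cv2.imwrite("pics/A.png",A);cv2.imwrite("pics/B.png",B)
a=A[230:295,245:315]; b=B[250:310,275:350]
cv2.imwrite("pics/z7.png",np.hstack([cv2.resize(a,(392,364),interpolation=2),cv2.resize(b,(408,364),interpolation=2)]))
```

```text
(no output)
```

View pics/z7.png

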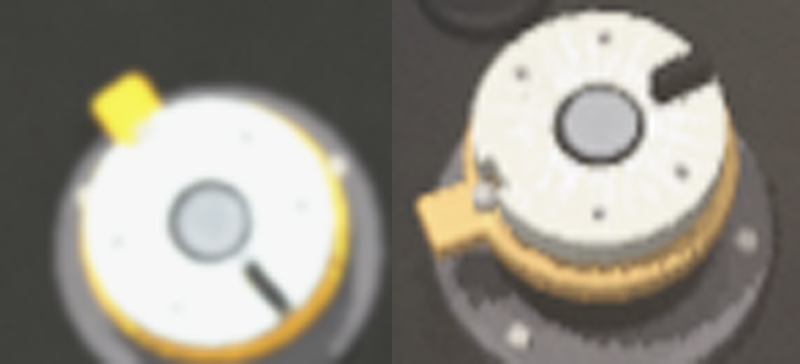

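Open view. In the top panel the fin runs (247,265) to (288,310), the hub is at (210,221) and the ear at (126,107). In the side panel the fin is at (683,77), the hub at (600,124) and the notch at (488,170).

Run:
```python
from h import *
A=cv2.imread("pics/A.png");B=cv2.imread("pics/B.png")
def cen(im,x0,x1,y0,y1,f):
    g=cv2.cvtColor(im,6).astype(int);h=cv2.cvtColor(im,40);w=np.clip(f(g,h),0,None).astype(float)[y0:y1,x0:x1];Y,X=np.mgrid[y0:y1,x0:x1];return (w*X).sum()/w.sum(),(w*Y).sum()/w.sum()
T=lambda u,v:(245+u/5.6,230+v/5.6)
S=lambda u,v:(275+(u-392)/5.44,250+v/6.067)
C=np.array([.569,.08])
for nm,n,q,z in(("hub","top",T(210,221),.073),("hub","side",S(600,124),.073),("fin","top",T(267,287),.087),("fin","side",S(683,77),.087),
  ("ear","top",T(126,107),.053),("notchin","side",S(492,168),.073),("pin","side",S(486,188),.06),
  ("finc","top",cen(A,286,299,274,289,lambda g,h:150-g),.087),("earc","top",cen(A,255,275,240,256,lambda g,h:(h[...,1]>110)*1),.053)):
    p=ray(n,*q,z);d=p[:2]-C;print(nm,n,np.round(q,1),p.round(4),np.hypot(*d).round(4),np.degrees(np.arctan2(d[1],d[0])).round(1))
a=[ray("top",*T(*q),.087) for q in((247,265),(288,310))];d=a[1]-a[0];print("fin dir",np.degrees(np.arctan2(d[1],d[0])),np.hypot(*d[:2]))
```

```text
hub top [282.5 269.5] [0.5676 0.0808 0.073 ] 0.0016 150.3
hub side [313.2 270.4] [0.5671 0.0783 0.073 ] 0.0025 -136.8
fin top [292.7 281.2] [0.5399 0.0567 0.087 ] 0.0373 -141.4
fin side [328.5 262.7] [0.539  0.0611 0.087 ] 0.0354 -147.8
ear top [267.5 249.1] [0.6168 0.1179 0.053 ] 0.061 38.4
notchin side [293.4 277.7] [0.6019 0.1062 0.073 ] 0.0421 38.5
pin side [292.3 281. ] [0.6048 0.1061 0.06  ] 0.0443 36.1
finc top [292.3 281.2] [0.54   0.0576 0.087 ] 0.0366 -142.3
earc top [266.6 248. ] [0.6192 0.1201 0.053 ] 0.0643 38.6
fin dir -135.99779272235264 0.023966688895946924
```

The notch is at about 38° and the pin at about 37.5°, so they're aligned. Next I move the open fingers over the hub with the closing line across the fin line, then press.

Emit:
send_rows(
  rows=[
    {"hand": 56,"x": 1.5,"y": 40,"z": 0,"roll": 0},
    {"hand": 56,"x": 1.5,"y": 40,"z": 0,"roll": 0},
    {"hand": 56,"x": 1.5,"y": 40,"z": 0,"roll": 0},
    {"hand": 56,"x": 1.5,"y": 40,"z": 0,"roll": 0},
    {"hand": 56,"x": 1.5,"y": 40,"z": 0,"roll": 0},
    {"hand": 56,"x": 1,"y": 40,"z": 0,"roll": 0},
    {"hand": 56,"x": 1,"y": 30,"z": 0,"roll": 0},
    {"hand": 56,"x": 0,"y": 15.5,"z": 0,"roll": 0},
    {"hand": 56,"x": 0,"y": 0,"z": -40,"roll": 0},
    {"hand": 56,"x": 0,"y": 0,"z": 0,"roll": 0},
  ],
)

```text
time: 10.4
position: [0.5664, 0.0882, 0.2145]
tool_rot: [-2.968, -1.026, 0.014]
ft_force: [-1.7, -0.6, -0.4]
grip_width: 0.647
grip_force: 0.0
```

Emit:
send_rows(
  rows=[
    {"hand": 56,"x": 0,"y": 0,"z": -30,"roll": 0},
    {"hand": 56,"x": 0,"y": 0,"z": -20,"roll": 0},
    {"hand": 56,"x": 0,"y": 0,"z": -10,"roll": 0},
    {"hand": 56,"x": 0,"y": 0,"z": -5,"roll": 0},
    {"hand": 56,"x": 0,"y": 0,"z": 0,"roll": 0},
    {"hand": 56,"x": 0,"y": 0,"z": 0,"roll": 0},
  ],
)

```text
time: 11.0
position: [0.5702, 0.0882, 0.1552]
tool_rot: [2.97, 1.022, 0.003]
ft_force: [0.1, -0.7, 0.2]
grip_width: 0.641
grip_force: 0.0
```

Emit:
send_rows(
  rows=[
    {"hand": 56,"x": -2,"y": -5,"z": 0,"roll": 0},
    {"hand": 56,"x": 0,"y": -3,"z": 0,"roll": 0},
    {"hand": 56,"x": 0,"y": 0,"z": -3,"roll": 0},
    {"hand": 56,"x": 0,"y": 0,"z": -3,"roll": 0},
    {"hand": 56,"x": 0,"y": 0,"z": -3,"roll": 0},
    {"hand": 56,"x": 0,"y": 0,"z": 0,"roll": 0},
  ],
)

```text
time: 11.6
position: [0.567, 0.0802, 0.1443]
tool_rot: [-2.97, -1.023, 0.002]
ft_force: [0.7, 0.2, -0.9]
grip_width: 0.643
grip_force: 0.0
```

Emit:
send_rows(
  rows=[
    {"hand": 56,"x": 0,"y": 0,"z": -1,"roll": 0},
    {"hand": 56,"x": 0,"y": 0,"z": -1,"roll": 0},
    {"hand": 56,"x": 0,"y": 0,"z": -1,"roll": 0},
    {"hand": 56,"x": 0,"y": 0,"z": -1,"roll": 0},
    {"hand": 56,"x": 0,"y": 0,"z": 0,"roll": 0},
    {"hand": 56,"x": 0,"y": 0,"z": 0,"roll": 0},
  ],
)

```text
time: 12.2
position: [0.5675, 0.0803, 0.1413]
tool_rot: [2.97, 1.023, 0.0]
ft_force: [-1.2, 0.8, 4.7]
grip_width: 0.646
grip_force: 2.5
```

Emit:
send_rows(
  rows=[
    {"hand": 56,"x": 0,"y": 0,"z": -1,"roll": 0},
    {"hand": 56,"x": 0,"y": 0,"z": -1,"roll": 0},
    {"hand": 56,"x": 0,"y": 0,"z": -1,"roll": 0},
    {"hand": 56,"x": 0,"y": 0,"z": 0,"roll": 0},
  ],
)

```text
time: 12.6
position: [0.5679, 0.0799, 0.139]
tool_rot: [2.97, 1.022, 0.002]
ft_force: [-3.2, -0.8, 8.3]
grip_width: 0.649
grip_force: 4.3
```

Emit:
send_rows(
  rows=[
    {"hand": 56,"x": 0,"y": 0,"z": -1,"roll": 0},
    {"hand": 56,"x": 0,"y": 0,"z": -1,"roll": 0},
    {"hand": 56,"x": 0,"y": 0,"z": -1,"roll": 0},
    {"hand": 56,"x": 0,"y": 0,"z": 0,"roll": 0},
  ],
)

```text
time: 13.0
position: [0.5684, 0.0798, 0.1358]
tool_rot: [2.97, 1.022, 0.003]
ft_force: [0.3, -0.9, 6.2]
grip_width: 0.646
grip_force: 3.0
```

The ring is past the pin's 1 mm stop at low force. I'll press until it seats.

Emit:
send_rows(
  rows=[
    {"hand": 56,"x": 0,"y": 0,"z": -1,"roll": 0},
    {"hand": 56,"x": 0,"y": 0,"z": -1,"roll": 0},
    {"hand": 56,"x": 0,"y": 0,"z": -1,"roll": 0},
    {"hand": 56,"x": 0,"y": 0,"z": 0,"roll": 0},
    {"hand": 56,"x": 0,"y": 0,"z": 0,"roll": 0},
  ],
)

```text
time: 13.5
position: [0.5685, 0.0799, 0.1351]
tool_rot: [2.969, 1.021, 0.003]
ft_force: [-6.4, -2.3, 18.8]
grip_width: 0.643
grip_force: 9.7
```

Emit:
send_rows(
  rows=[
    {"hand": 56,"x": 0,"y": 0,"z": -1,"roll": 0},
    {"hand": 56,"x": 0,"y": 0,"z": -1,"roll": 0},
    {"hand": 56,"x": 0,"y": 0,"z": 0,"roll": 0},
    {"hand": 56,"x": 0,"y": 0,"z": 0,"roll": 0},
  ],
)

```text
time: 13.9
position: [0.5685, 0.0798, 0.135]
tool_rot: [2.969, 1.021, 0.003]
ft_force: [-10.8, -2.1, 31.4]
grip_width: 0.644
grip_force: 15.3
```

Emit:
send_rows(
  rows=[
    {"hand": 56,"x": 0,"y": 0,"z": 4,"roll": 0},
    {"hand": 56,"x": 0,"y": 0,"z": 5,"roll": 0},
    {"hand": 56,"x": 0,"y": 0,"z": 20,"roll": 0},
    {"hand": 56,"x": 0,"y": 0,"z": 40,"roll": 0},
    {"hand": 56,"x": 0,"y": 0,"z": 40,"roll": 0},
    {"hand": 56,"x": 0,"y": -45,"z": 10,"roll": 0},
    {"hand": 56,"x": 0,"y": -45,"z": 0,"roll": 0},
    {"hand": 56,"x": 0,"y": -45,"z": 0,"roll": 0},
    {"hand": 56,"x": 0,"y": -45,"z": 0,"roll": 0},
    {"hand": 56,"x": 0,"y": -45,"z": 0,"roll": 0},
  ],
)

```text
time: 14.9
position: [0.567, -0.1467, 0.2483]
tool_rot: [-2.97, -1.023, 0.001]
ft_force: [1.1, 1.5, -1.2]
grip_width: 0.644
grip_force: 0.0
```

Emit:
send_rows(
  rows=[
    {"hand": 56,"x": 0,"y": 0,"z": 0,"roll": 0},
    {"hand": 56,"x": 0,"y": 0,"z": 0,"roll": 0},
  ],
)

```text
time: 15.1
position: [0.567, -0.1462, 0.248]
tool_rot: [-2.971, -1.018, 0.002]
ft_force: [0.0, 0.4, -1.1]
grip_width: 0.64
grip_force: 0.0
```

Run:
```python
from h import *
A=get_image("top");B=get_image("side")
a=A[230:295,245:315]; b=B[250:310,275:350]
cv2.imwrite("pics/z8.png",np.hstack([cv2.resize(a,(392,364),interpolation=2),cv2.resize(b,(408,364),interpolation=2)]))
```

```text
(no output)
```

View pics/z8.png

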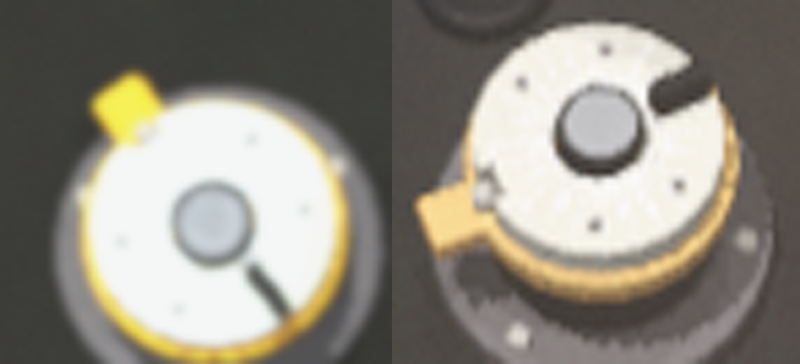

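The ring is down level on the seat. The hub stands proud at (600,124) and the pin sits in the notch at (488,190).

```bash
python3 -c "
from bench import *
print(close_job())"
```

```text
the job is handed in; nothing more can be done
None
```

The ring was turned until its notch stood over the pin and pressed down level onto the seat; the last picture shows the pin in the notch and the gripper clear, and the job was handed in at about 15 s, with no verdict returned.

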